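# Proof-pull a quadcopter arm and log it on the tally wheel

## Task

Give the clamped quadcopter its proof pull: draw the orange fin of the spring gauge out until the red pointer is over the green clip and hold it there for two seconds, then ease the fin back until it is fully home, without letting it snap back. Then log the pull by rolling the tally counter's thumbwheel away from the robot, ridge by ridge, until the orange ridge stands at the top, in line with the white index marks. Leave the carton, the mouse and the spare motor where they are, and let go of everything.

Things in the scene. Friction and masses are not known exactly. Their poses are not given: they have to be found in the camera images.
- rig: Fixed pull-test rig: an aluminium base plate 90 wide (x) x 560 long (y) x 6 mm, from y = -260 to +300 mm in its own frame. Origin on the table under the centre of the grey gauge housing (56 x 160 x 44 mm high, y = -80 to +80 mm). The black quadcopter (about 280 mm across, up to 94 mm high) is clamped at +y, its centre at y = +230 mm. The gauge pulls out along the rig's own -y axis, away from the quadcopter. Its end block and guide rods at y below -80 mm are lower than 30 mm.
- fin (a point): Centre of the gripping part of the orange upright fin on the sprung slide, 72 mm above the table. The fin is 40 mm wide (rig x), 14 mm thick (rig y, the pull direction) and its top is 92 mm above the table; it stands on a dark carriage (64 x 36 mm, top at 30 mm). At home its centre is 150 mm from the rig origin towards rig -y, 63 mm clear of the housing. Moves with the slide; axes parallel to the rig's.
- gauge (a joint): How far the sprung slide is pulled out along rig -y, m: 0 fully home, 0.09 at the end stop. The spring pulls it home with about 2 N at home, growing by 160 N per m (8 to 13 N at the green clip). Let go when pulled out, it snaps back.
- pointer (a point): Middle of the red pointer bar (50 mm along rig x, 3 mm along rig y) above the white scale plate on the gauge housing, 52 mm above the table. Fixed to the slide, so it moves along rig -y by the joint value of the gauge.
- target (a point): Centre of the green clip that marks the proof load on the scale, at the pointer's height (52 mm above the table; the clip's own top is at 48 mm). The clip is 18 mm long along rig y and 66 mm across; it stands 40 to 70 mm from the home pointer towards rig -y, elsewhere each time. Its axes are parallel to the rig's.
- counter: Fixed blue tally counter, foot 100 x 85 mm. Origin on the table under its centre. Its own +x points away from the robot, its y axis is parallel to the wheel's axle. Two cheeks (78 mm along x, 10 mm thick, outer faces at y = +-31 mm, top at 62 mm) hold the thumbwheel; a white index mark stands on each cheek at x = 0, up to 66 mm.
- wheel_axis (a point): Centre of the thumbwheel on its axle, 50 mm above the table, midway between the cheeks. The black wheel's hub has radius 24 mm and is 36 mm wide; 8 ridges, 45 degrees apart, 6 mm thick and 34 mm wide with rounded crests, reach out to radius 36 mm (86 mm above the table at the top). One ridge is orange, the others grey.
- wheel (a joint): Angle of the orange ridge from the top, rad: 0 when it points straight up in line with the white marks, negative when it is on the robot's side (counter -x) of the top, positive beyond the top (counter +x). The other ridges stand at this angle plus multiples of 0.785. It starts between -1.6 and -0.9. The wheel is stiff (about 2 N at the ridges), has no clicks and stays where it is left.
- carton: Loose blue carton with a pale band, 60 x 90 x 50 mm, origin under its centre. To be left alone.
- mouse: Loose black computer mouse, 105 x 60 x 34 mm, origin under its centre. To be left alone.
- spare_motor: Loose spare quadcopter motor, red and steel, 30 mm across, 34 mm high with its brass shaft, origin under its centre. To be left alone.
There are look-alikes about, which are no part of the job. What is shaped like the counter but brown is not meant.

How it is judged:
On the way, in this order (a step that is already met when the one before it is completed fails the run):
1. the pointer is held over the green clip (within 9 mm of its centre) for 1.5 s (y of pointer in the frame of target between -0.009 and 0.009 m), for 1.5 s.
2. the slide is eased back home (within 5 mm) (value of joint gauge below 0.005 m), for 0.2 s.
3. the orange ridge is rolled up to the top (within 0.2 rad) (value of joint wheel between -0.2 and 0.2 rad), for 0.2 s.
At the end, for the whole second after the job is handed in: The gauge slide is home within 5 mm, the orange ridge stands within 0.2 rad of straight up and is still, and carton, mouse and spare motor are within 30 mm of where they started (all of step 3 and value of joint gauge below 0.005 m and velocity of joint wheel between -0.05 and 0.05 rad/s and distance of each of carton, mouse, spare_motor from where it was at the start of the episode below 0.03 m); the robot touches nothing.
It fails at once if the slide snaps back (faster than 0.35 m/s towards home) (velocity of joint gauge below -0.35 m/s).
It fails at once if the carton is pushed more than 30 mm away (distance of carton from where it was at the start of the episode above 0.03 m).
It fails at once if the mouse is pushed more than 30 mm away (distance of mouse from where it was at the start of the episode above 0.03 m).
It fails at once if the spare motor is pushed more than 30 mm away (distance of spare_motor from where it was at the start of the episode above 0.03 m).
It also fails if it takes over 64 s, if anything falls off the work surface, if the arm or the gripper's body presses on something with over 40 N, if the wrist force passes 120 N, or if a joint passes its speed limit or range.

## Robot

A 6-joint arm with a two-finger parallel gripper is mounted at the origin on the work surface. World frame = base frame: x ahead of the robot, y to its left, z up, the work surface at z = 0. Lengths are in m, angles in rad, forces in N, time in s.
With the tool pointing down it reaches from about 0.425 to 0.95 m from the base axis. Payload 3.5 kg.
Tool frame: the origin (TCP) lies at the very end of the fingers, on their centre line; the grasp point (between the pads) lies 19 mm behind it; z points along the fingers, y is the direction in which the jaws open and shut (so a half turn about z gives the same grasp; the last joint's range is limited). The gripper opens to 85 mm and grips with 20 to 120 N. Pads are 22 mm wide; open, the fingers measure 114 mm over their backs; the gripper's body (76 mm by 85 mm) begins 54 mm behind the grasp point. The pads swing forward as they close: fully open they stand 13 mm farther back than shut.
Start: joints at [1.104, 0.286, 1.577, -0, 1.279, -0.15], TCP at [0.21, 0.641, 0.231] pointing down, gripper open.
Joint ranges: [-2.77, 2.77], [-0.9, 2.22], [0.21, 2.48], [-1.53, 4.67], [0.24, 2.81], [-2.84, 2.84]. Speed limits (rad/s): [2.79, 2.79, 3.14, 3.14, 3.14, 3.14].

## Interface

Orientations are given as a unit quaternion [x, y, z, w].
In Python, from plant import ctrl, eyes, ticket gives the robot as it stands.
- The arm moves only by the tool send_rows, never from a script. Its arguments are lists of equal length, an entry for each row: "translation": the shift along the tool's x, y, z in units of 30 mm (1.0 is 30 mm), a list of three; "rotation": the turn, a rotation vector about the tool's x, y, z in units of 5 degrees (1.0 is 5 degrees), a list of three; "grip": the finger opening in mm, from 0 to 85.4. A call has 1 to 5 rows; each row shifts and turns the commanded pose from where the row before left it, along the tool's axes as they then stand; what a row does not reach is not made up. A row lasts 1/8 s, in which the tool goes at most 62.5 mm and 10.7 degrees, less where a joint would pass 70% of its speed; a pose out of reach is approached as far as the arm can. A call is refused whole if a number of a shift passes 1 or a number of a turn 1, either way. A call with a gripper value outside its range is refused whole. The fingers move at their own pace and stop on an object; "squeeze" is the grip in N (left out, the last holds). Time passes only in rows, so rows that do not move let the fingers close. It gives the time, the measured TCP pose, the force and the opening at its end, in the units of the state.
- ctrl.get_state(): the state, without advancing time (a new reading comes with each control period).
- eyes.read_camera(name): name is "side" or "top" or "wrist"; returns a dict with "image" (420x560x3 uint8, blue, green, red), "mtx" (3x3 intrinsics, pixels), "xyz" and "orientation" of the camera in the world; the wrist camera has in their place "hand_eye" (4x4, takes a point from camera to tool coordinates, whose origin is the TCP and whose axes are the flange's). Camera axes: x right, y down, z forward; pixel columns grow to the right and rows downward; lengths in m; the calibration is good to about 2 mm. A picture is of the moment at which its call begins: read the wrist's pose just before it. There is no depth.
- ticket.sign_off(): hands the job in, once; it reports no verdict.
The state is a dict: "time": time; "qpos": joint angles; "dq": joint speeds; "joint_efforts": joint torques, N m; "eef_pos": TCP position; "tcp_rot": TCP orientation; "contact_force": force on the tool from outside, world axes, zero at the start; "wrist_torque": the same for the moment, N m; "opening": opening from 0.0 (shut) to 1.0 (fully open).
Only numpy, scipy, OpenCV 4.12 (cv2) and the standard library are available. Lean on these libraries where they do the work, as an engineer would, in place of code of your own. Each camera call takes 0.05 s, during which the arm holds its last target. There are 200 camera calls.

## Working session

There is one attempt and no reset: what is moved stays moved. The work goes in short steps, Python scripts to look and compute and a tool call to move; the robot and the scene stay as the last step left them, time stands still between calls to the robot, and variables do not carry over. Pictures are saved under pics/ and viewed, about 8 in all and at most 12, crops included, and the job is handed in when it is done.

Besides the shell and the picture viewer there is one more tool, called after "Request:" by a JSON object that holds its "fn" and its "kwargs". send_rows: Moves the arm, as the interface text tells. Its arguments: {"type":"object","properties":{"translation":{"type":"array"},"rotation":{"type":"array"},"grip":{"type":"array"},"squeeze":{"type":"number"}},"required":["translation","rotation","grip"]}

```bash
ls; mkdir -p pics; cat > h.py <<'E'
import numpy as np, cv2
from scipy.spatial.transform import Rotation as R
from plant import ctrl, eyes, ticket
def cam(n):
    s=ctrl.get_state(); c=eyes.read_camera(n); K=np.array(c["mtx"])
    if n=="wrist":
        T=np.eye(4); T[:3,:3]=R.from_quat(s["tcp_rot"]).as_matrix(); T[:3,3]=s["eef_pos"]
        M=T@np.array(c["hand_eye"]); return c["image"],K,M[:3,:3],M[:3,3]
    o=np.array(c["orientation"])
    Rm=R.from_quat(o).as_matrix() if o.size==4 else o.reshape(3,3)
    return c["image"],K,Rm,np.array(c["xyz"])
def onz(C,uv,z):
    _,K,Rm,p=C; uv=np.atleast_2d(uv).astype(float)
    d=(Rm@np.linalg.inv(K)@np.c_[uv,np.ones(len(uv))].T).T
    return p+d*((z-p[2])/d[:,2])[:,None]
def proj(C,P):
    _,K,Rm,p=C; q=(K@Rm.T@(np.atleast_2d(P)-p).T).T; return q[:,:2]/q[:,2:]
E
python3 - <<'E'
from h import *
print(ctrl.get_state())
for n in("top","side","wrist"):
    C=cam(n); cv2.imwrite(f"pics/{n}0.png",C[0]); print(n,C[1],C[2],C[3])
    np.savez(f"{n}0.npz",i=C[0],K=C[1],R=C[2],p=C[3])
E
```

```text
pics
{'time': 0.0, 'qpos': array([ 1.10400191e+00,  2.87225971e-01,  1.57818689e+00, -1.19362770e-06,
        1.27859023e+00, -1.50012818e-01]), 'dq': array([-0.00069909, -0.00180504, -0.00144044, -0.00179066, -0.00183895,
        0.00109026]), 'joint_efforts': array([ 1.06016450e-03, -4.05966461e+01, -2.92633957e+01, -4.35208597e-05,
        5.73173966e-03,  5.18444978e-06]), 'eef_pos': array([0.20994944, 0.64082482, 0.22990161]), 'tcp_rot': array([ 1.57729071e-01,  9.87481690e-01, -1.14852794e-03, -3.65284901e-04]), 'contact_force': array([-0.22274447, -0.52538011,  0.70737224]), 'wrist_torque': array([-0.02411021, -0.02932832, -0.00688364]), 'opening': 1.0005713252919342}
top [[501.29325308   0.         273.89246048]
 [  0.         501.29325308 216.8341765 ]
 [  0.           0.           1.        ]] [[ 0.0276626  -0.99722976  0.06904769]
 [-0.9995431  -0.0267528   0.01406672]
 [-0.01218053 -0.06940526 -0.99751418]] [ 0.53978454 -0.09746671  0.99275905]
side [[442.2485595    0.         281.04749125]
 [  0.         442.2485595  211.21000754]
 [  0.           0.           1.        ]] [[ 0.99397342 -0.07403276  0.08084549]
 [-0.10958567 -0.68987941  0.71558185]
 [ 0.00279714 -0.72012884 -0.69383472]] [ 0.51979477 -0.73065016  0.68056793]
wrist [[329.81197058   0.         288.00851088]
 [  0.         329.81197058 208.28796724]
 [  0.           0.           1.        ]] [[ 0.31111628  0.9130403   0.26375002]
 [ 0.95036719 -0.29802466 -0.08935045]
 [-0.00297655  0.27845775 -0.96044387]] [0.14385326 0.66262821 0.37322502]
```

View pics/top0.png

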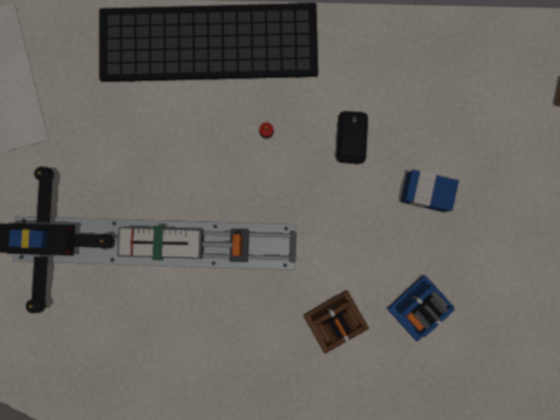

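View pics/side0.png

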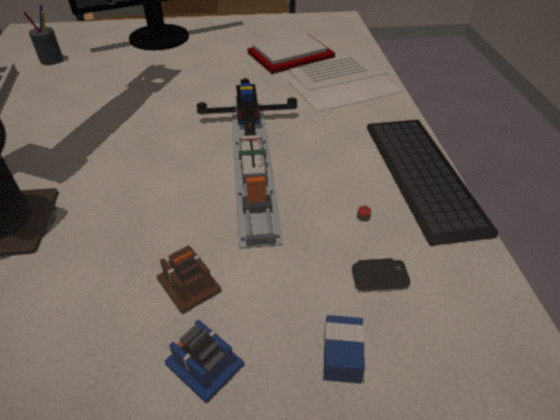

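Top view: the rig lies along image row ~242, with the fin at (237,245), the red pointer at (132,242) and the green clip at (158,242). The mouse is at (352,137), the carton at (431,190) and the spare motor at (266,130). Two things are counter-shaped: a brown one at (337,321) and a blue one at (421,308). The blue one fits the description. I'll confirm it in a crop and measure.

```bash
python3 - <<'E'
from h import *
L=lambda n:(lambda d:(d['i'],d['K'],d['R'],d['p']))(np.load(n+"0.npz"))
T=L("top");S=L("side")
def comps(C,lo,hi,amin=15):
    m=cv2.inRange(cv2.cvtColor(C[0],cv2.COLOR_BGR2HSV),lo,hi)
    n,l,st,ce=cv2.connectedComponentsWithStats(m)
    return [(ce[i],st[i],np.argwhere(l==i)[:,::-1]) for i in range(1,n) if st[i,4]>=amin]
cols={"orange":((5,170,90),(16,255,255)),"green":((50,80,30),(90,255,255)),"red":((0,140,60),(4,255,255)),"blue":((100,120,50),(125,255,255))}
for n,C,zz in(("top",T,0.09),("side",S,0.09)):
  for k,(lo,hi) in cols.items():
    for ce,st,p in comps(C,lo,hi):
      r=cv2.minAreaRect(p.astype(np.float32)); print(n,k,ce.round(1),st,"rect",np.round(r[0],1),np.round(r[1],1),round(r[2],1),"z.05:",onz(C,ce,0.05)[0].round(3))
a=cv2.resize(T[0][265:365,290:470],None,fx=4,fy=4,interpolation=cv2.INTER_CUBIC)
cv2.imwrite("pics/crop1.png",cv2.convertScaleAbs(a,alpha=1.7))
b=cv2.resize(T[0][205:285,90:310],None,fx=3.6,fy=3.6,interpolation=cv2.INTER_CUBIC)
cv2.imwrite("pics/crop2.png",cv2.convertScaleAbs(b,alpha=1.5))
E
```

```text
top orange [236.  244.5] [233 234   7  22 148] rect [236.  244.5] [21.  6.] 90.0 z.05: [ 0.551 -0.014  0.05 ]
top orange [414.8 321.3] [408 313  15  17 102] rect [414.7 321.3] [18.5  5.5] 48.8 z.05: [ 0.418 -0.35   0.05 ]
top orange [340.2 327.3] [336 320  10  16  45] rect [340.2 327.4] [17.   2.5] 60.3 z.05: [ 0.403 -0.213  0.05 ]
top green [157.5 242.3] [153 226  10  33 237] rect [157.3 242. ] [ 8.5 32.3] 1.9 z.05: [0.551 0.134 0.05 ]
top red [265.9 129.7] [260 123  13  14 131] rect [266.  129.5] [13. 12.] 90.0 z.05: [ 0.771 -0.064  0.05 ]
top blue [411.9 185.6] [406 171  13  31 222] rect [411.8 185.7] [ 7.3 30.6] 12.5 z.05: [ 0.671 -0.343  0.05 ]
top blue [443.8 193.2] [431 177  27  33 649] rect [443.8 193.3] [21.2 30.7] 12.1 z.05: [ 0.658 -0.403  0.05 ]
top blue [ 14.4 237.9] [  9 230  12  17 190] rect [ 14.5 238. ] [16. 11.] 90.0 z.05: [0.552 0.405 0.05 ]
top blue [ 36.  238.8] [ 30 231  13  17 210] rect [ 36. 239.] [16. 12.] 90.0 z.05: [0.551 0.364 0.05 ]
top blue [416.5 307.8] [388 276  65  64 920] rect [420.9 308.3] [45.4 49.6] 47.5 z.05: [ 0.443 -0.353  0.05 ]
side orange [2
[... 695 characters left out ...]
. 11.] 90.0 z.05: [0.549 0.408 0.05 ]
side blue [200.9 324.9] [197 321   9   8  29] rect [200.8 324.8] [9.2 2.8] 45.0 z.05: [ 0.435 -0.33   0.05 ]
side blue [221.5 342.5] [214 335  16  15  68] rect [220.9 342.2] [18.6  4. ] 39.8 z.05: [ 0.468 -0.366  0.05 ]
side blue [345.2 355. ] [325 341  38  28 456] rect [344.5 354.2] [37.1 25.1] 5.2 z.05: [ 0.656 -0.407  0.05 ]
side blue [178.1 350. ] [171 343  14  14  66] rect [177.8 349.3] [15.6  4.9] 45.0 z.05: [ 0.401 -0.371  0.05 ]
side blue [203.4 378.5] [166 356  76  44 696] rect [204.3 362.3] [55.9 53.7] 45.0 z.05: [ 0.44  -0.422  0.05 ]
side blue [196.4 366.9] [188 359  18  18 125] rect [196.3 366.7] [21.2  7.1] 47.3 z.05: [ 0.43  -0.402  0.05 ]
```

View pics/crop1.png

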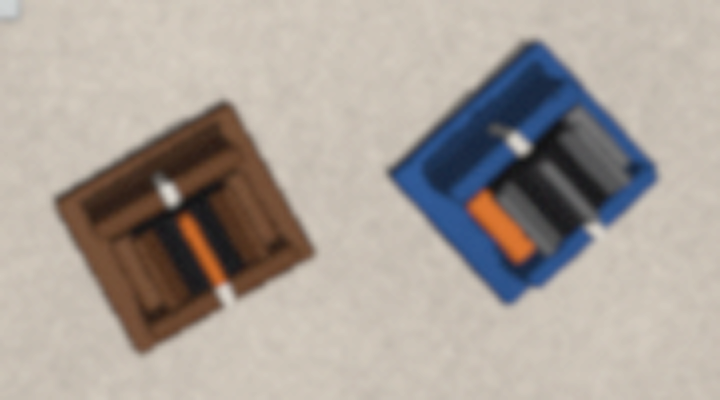

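View pics/crop2.png

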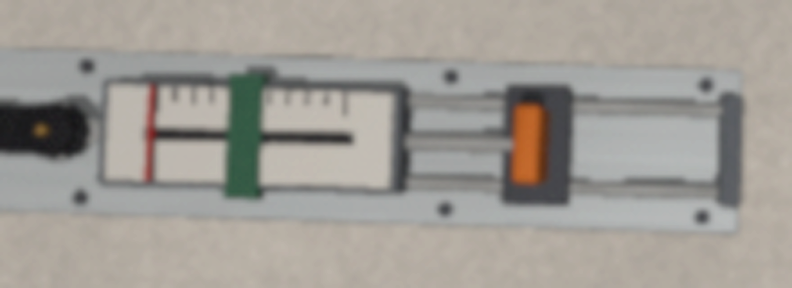

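The crops confirm it: the blue counter has its white marks at about (419,300) and (439,322), and its orange ridge at (415,321) is on the robot's side. The brown one already has its orange ridge at the top and is a decoy. Next I'll compute the poses.

```bash
python3 - <<'E'
from h import *
L=lambda n:(lambda d:(d['i'],d['K'],d['R'],d['p']))(np.load(n+"0.npz"))
T=L("top");S=L("side")
c2=lambda u,v:(90+u/3.6-.36,205+v/3.6-.36); c1=lambda u,v:(290+u/4-.4,265+v/4-.4)
fin=onz(T,(236.,244.5),.092)[0]; ptr=onz(T,c2(151,133),.052)[0]; clip=onz(T,(157.4,242.2),.048)[0]
print("fin",fin,"ptr",ptr,"clip",clip)
e=onz(T,[c2(30,48),c2(740,72),c2(738,232),c2(30,212)],.006); print("plate pts",e.round(4))
d=e[1]-e[0];d2=e[2]-e[3];print("rig -y angs",[np.degrees(np.arctan2(v[1],v[0])) for v in(d,d2,fin-ptr)])
w=onz(T,[c1(518,142),c1(598,231)],.065);print("marks",w,"mid",w.mean(0),np.linalg.norm(w[1]-w[0]))
corn=onz(T,[c1(537,42),c1(658,172),c1(510,304),c1(390,175)],.004);print("foot",corn.round(4),corn.mean(0),[np.degrees(np.arctan2(*(corn[i]-corn[i-1])[[1,0]])).round(1) for i in range(4)],[np.linalg.norm(corn[i]-corn[i-1]).round(4) for i in range(4)])
print("side fin top proj",proj(S,fin),"wheel",proj(S,np.r_[w.mean(0)[:2],.05]))
ax=w[1]-w[0];ax/=np.linalg.norm(ax);x=np.array([-ax[1],ax[0],0]);
if x[0]<0:x=-x
o=np.r_[w.mean(0)[:2],.05];print("x dir",x,np.degrees(np.arctan2(x[1],x[0])))
for a in np.arange(-1.7,-.7,.1):
  P=o+36e-3*(np.sin(a)*x+np.cos(a)*np.array([0,0,1]));print(round(a,1),proj(T,P)[0].round(1),end=' ')
E
```

```text
fin [ 0.55051765 -0.01810282  0.092     ] ptr [0.5510632  0.18217022 0.052     ] clip [0.5512924  0.13440886 0.048     ]
plate pts [[ 0.5965  0.2649  0.006 ]
 [ 0.5938 -0.1259  0.006 ]
 [ 0.5067 -0.127   0.006 ]
 [ 0.5067  0.2602  0.006 ]]
rig -y angs [np.float64(-90.3919900355797), np.float64(-90.00188931582768), np.float64(-90.1560773382969)]
marks [[ 0.45862272 -0.35393221  0.065     ]
 [ 0.41950271 -0.39052635  0.065     ]] mid [ 0.43906272 -0.37222928  0.065     ] 0.05356777148341774
foot [[ 0.502  -0.3797  0.004 ]
 [ 0.4408 -0.4387  0.004 ]
 [ 0.3754 -0.3675  0.004 ]
 [ 0.4356 -0.3088  0.004 ]] [ 0.43843768 -0.3736851   0.004     ] [np.float64(-46.8), np.float64(-136.0), np.float64(132.6), np.float64(44.3)] [np.float64(0.0971), np.float64(0.085), np.float64(0.0966), np.float64(0.084)]
side fin top proj [[257.41887406 177.58693925]] wheel [[203.02282051 348.10531392]]
x dir [ 0.68313714 -0.73029011  0.        ] -46.91072030507886
-1.7 [411.8 322.8] -1.6 [412.2 323.2] -1.5 [412.7 323.4] -1.4 [413.4 323.5] -1.3 [414.3 323.5] -1.2 [415.2 323.4] -1.1 [416.3 323.1] -1.0 [417.5 322.7] -0.9 [418.8 322.1] -0.8 [420.2 321.4]
```

Request:
{"fn": "send_rows", "kwargs": {"translation": [[0,0,0],[0,0,0],[0,0,0],[0,0,0]], "rotation": [[0,0,-1],[0,0,-1],[0,0,-1],[0,0,-0.62]], "grip": [60,60,60,60]}}

```text
time: 0.65
eef_pos: [0.2101, 0.6412, 0.2307]
tcp_rot: [-0.001, 1.0, -0.0, -0.0]
contact_force: [-0.2, -0.3, 0.0]
opening: 0.707
```

Request:
{"fn": "send_rows", "kwargs": {"translation": [[-0.5,-1,0],[-0.5,-1,0],[-0.5,-1,0],[-0.5,-1,0],[-0.5,-1,0]], "rotation": [[0,0,0],[0,0,0],[0,0,0],[0,0,0],[0,0,0]], "grip": [60,60,60,60,60]}}

```text
time: 1.27
eef_pos: [0.2854, 0.4902, 0.231]
tcp_rot: [0.0, 1.0, -0.0, -0.0]
contact_force: [-0.0, 0.7, 0.5]
opening: 0.703
```

Request:
{"fn": "send_rows", "kwargs": {"translation": [[-0.52,-1,0],[-0.52,-1,0],[-0.52,-1,0],[-0.52,-1,0],[-0.52,-1,0]], "rotation": [[0,0,0],[0,0,0],[0,0,0],[0,0,0],[0,0,0]], "grip": [60,60,60,60,60]}}

```text
time: 1.9
eef_pos: [0.3632, 0.3402, 0.2311]
tcp_rot: [0.0, 1.0, -0.0, -0.0]
contact_force: [-0.2, 0.5, 0.4]
opening: 0.7
```

Request:
{"fn": "send_rows", "kwargs": {"translation": [[-0.52,-1,0],[-0.52,-1,0],[-0.52,-1,0],[-0.52,-1,0],[-0.52,-1,0]], "rotation": [[0,0,0],[0,0,0],[0,0,0],[0,0,0],[0,0,0]], "grip": [60,60,60,60,60]}}

```text
time: 2.52
eef_pos: [0.441, 0.1901, 0.2311]
tcp_rot: [0.0, 1.0, -0.0, -0.0]
contact_force: [-1.1, 0.0, -0.4]
opening: 0.699
```

Request:
{"fn": "send_rows", "kwargs": {"translation": [[-0.52,-1,0],[-0.52,-1,0],[-0.52,-1,0],[-0.52,-1,0],[-0.52,-1,0]], "rotation": [[0,0,0],[0,0,0],[0,0,0],[0,0,0],[0,0,0]], "grip": [60,60,60,60,60]}}

```text
time: 3.15
eef_pos: [0.5189, 0.0401, 0.231]
tcp_rot: [0.0, 1.0, 0.0, -0.0]
contact_force: [0.4, -0.7, 0.4]
opening: 0.702
```

Request:
{"fn": "send_rows", "kwargs": {"translation": [[-0.52,-1,0.3],[-0.52,-0.95,0.3],[0,0,0.3]], "rotation": [[0,0,0],[0,0,0],[0,0,0]], "grip": [60,60,60]}}

```text
time: 3.52
eef_pos: [0.5503, -0.019, 0.2037]
tcp_rot: [0.002, 1.0, 0.0, -0.0]
contact_force: [-0.7, -0.8, -0.1]
opening: 0.706
```

```bash
python3 - <<'E'
from h import *
C=cam("wrist"); cv2.imwrite("pics/wrist1.png",C[0]); s=ctrl.get_state(); print(s["eef_pos"],s["qpos"])
m=cv2.inRange(cv2.cvtColor(C[0],cv2.COLOR_BGR2HSV),(5,150,90),(18,255,255))
n,l,st,ce=cv2.connectedComponentsWithStats(m)
for i in range(1,n):
  if st[i,4]>60:
    p=np.argwhere(l==i)[:,::-1].astype(np.float32); b=cv2.boxPoints(cv2.minAreaRect(p)); print(st[i],b,onz(C,b,.092).round(4))
print(proj(C,[.5505,-.018,.092]))
E
```

```text
[ 0.54890776 -0.01769724  0.20199252] [-2.17156846e-01  3.79744321e-02  1.91321761e+00  3.57345462e-04
  1.19408095e+00 -1.78546629e+00]
[  9   0  29  29 291] [[ 8.680002    0.23999977]
 [15.400003   -4.800001  ]
 [37.600006   24.799997  ]
 [30.880003   29.839998  ]] [[ 0.4063 -0.2094  0.092 ]
 [ 0.4034 -0.2041  0.092 ]
 [ 0.4214 -0.1929  0.092 ]
 [ 0.4245 -0.1983  0.092 ]]
[282 177  17  48 729] [[282. 177.]
 [298. 177.]
 [298. 224.]
 [282. 224.]] [[ 0.5288 -0.0244  0.092 ]
 [ 0.5289 -0.0118  0.092 ]
 [ 0.5677 -0.0116  0.092 ]
 [ 0.5677 -0.0247  0.092 ]]
[[290.16065159 203.6716207 ]]
```

View pics/wrist1.png

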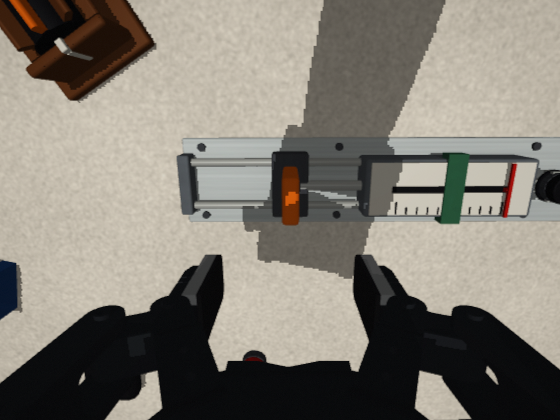

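The wrist view shows the fin at (290,200), between the jaws. The measured fin centre is (0.548, -0.018), which agrees with the top view. I'll go down and grip it.

Request:
{"fn": "send_rows", "kwargs": {"translation": [[0,0,1],[0,0,1],[0,0,1],[0,0,1],[0,0,0.8]], "rotation": [[0,0,0],[0,0,0],[0,0,0],[0,0,0],[0,0,0]], "grip": [60,60,60,60,60]}}

```text
time: 4.2
eef_pos: [0.5487, -0.0159, 0.059]
tcp_rot: [-0.0, 1.0, 0.0, -0.001]
contact_force: [-0.0, 0.2, 0.3]
opening: 0.702
```

Request:
{"fn": "send_rows", "kwargs": {"translation": [[0,0,0.1],[0,0,0],[0,0,0],[0,0,0],[0,0,0]], "rotation": [[0,0,0],[0,0,0],[0,0,0],[0,0,0],[0,0,0]], "grip": [30,10,5,5,5], "squeeze": 50}}

```text
time: 4.82
eef_pos: [0.5506, -0.0173, 0.0588]
tcp_rot: [0.001, 1.0, 0.0, 0.001]
contact_force: [-2.1, 2.2, 5.5]
opening: 0.156
```

Request:
{"fn": "send_rows", "kwargs": {"translation": [[0,0,0],[0,0,0]], "rotation": [[0,0,0],[0,0,0]], "grip": [5,5]}}

```text
time: 5.08
eef_pos: [0.5507, -0.0173, 0.0588]
tcp_rot: [0.0, 1.0, 0.0, 0.001]
contact_force: [-1.8, 0.7, 6.3]
opening: 0.157
```

Request:
{"fn": "send_rows", "kwargs": {"translation": [[0,-0.2,0],[0,-0.2,0],[0,-0.2,0],[0,-0.2,0],[0,-0.2,0]], "rotation": [[0,0,0],[0,0,0],[0,0,0],[0,0,0],[0,0,0]], "grip": [5,5,5,5,5]}}

```text
time: 5.7
eef_pos: [0.5506, -0.0461, 0.0587]
tcp_rot: [0.001, 1.0, 0.001, 0.001]
contact_force: [-1.0, 6.9, 7.2]
opening: 0.16
```

Request:
{"fn": "send_rows", "kwargs": {"translation": [[0,-0.2,0],[0,-0.2,0],[0,-0.2,0]], "rotation": [[0,0,0],[0,0,0],[0,0,0]], "grip": [5,5,5]}}

```text
time: 6.08
eef_pos: [0.5506, -0.0634, 0.0587]
tcp_rot: [0.001, 1.0, 0.002, 0.001]
contact_force: [-1.1, 9.6, 7.8]
opening: 0.151
```

```bash
python3 - <<'E'
from h import *
C=cam("wrist"); cv2.imwrite("pics/w2.png",C[0]); T=cam("top"); cv2.imwrite("pics/t2.png",T[0]); s=ctrl.get_state(); print(s["eef_pos"],s["contact_force"],s["opening"])
for nm,X in(("w",C),("t",T)):
  h=cv2.cvtColor(X[0],cv2.COLOR_BGR2HSV)
  for k,lo,hi,z in(("red",(0,140,60),(4,255,255),.052),("green",(50,80,30),(90,255,255),.048)):
    n,l,st,ce=cv2.connectedComponentsWithStats(cv2.inRange(h,lo,hi))
    for i in range(1,n):
      if st[i,4]>15: print(nm,k,st[i],ce[i].round(1),onz(X,ce[i],z)[0].round(4))
a=cv2.resize(T[0][205:285,90:310],None,fx=3.6,fy=3.6,interpolation=cv2.INTER_CUBIC)
b=cv2.resize(C[0][100:320,280:560],(792,300))
cv2.imwrite("pics/v2.png",cv2.convertScaleAbs(np.vstack([a,b]),alpha=1.5))
E
```

```text
[ 0.55059196 -0.06379338  0.05875943] [-1.17338579  9.23805954  6.40112369] 0.1566029561477787
t red [260 123  13  14 130] [265.9 129.7] [ 0.7708 -0.0644  0.052 ]
t red [155 231   3  24  32] [156.2 241. ] [0.5534 0.1357 0.052 ]
t green [153 226  10  33 106] [159.1 242.5] [0.5509 0.1312 0.048 ]
```

View pics/v2.png

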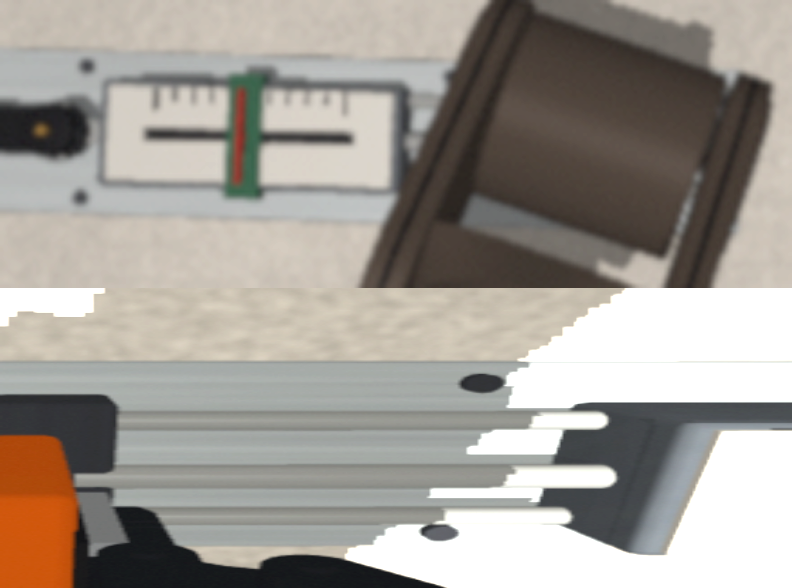

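The pointer sits over the clip at crop (240,135), about 1 mm short of its centre. I'll hold it there for more than 2 s.

Request:
{"fn": "send_rows", "kwargs": {"translation": [[0,-0.04,0],[0,0,0],[0,0,0],[0,0,0],[0,0,0]], "rotation": [[0,0,0],[0,0,0],[0,0,0],[0,0,0],[0,0,0]], "grip": [5,5,5,5,5]}}

```text
time: 6.8
eef_pos: [0.5506, -0.0645, 0.0587]
tcp_rot: [0.001, 1.0, 0.002, 0.001]
contact_force: [-1.4, 8.5, 7.3]
opening: 0.156
```

Request:
{"fn": "send_rows", "kwargs": {"translation": [[0,0,0],[0,0,0],[0,0,0],[0,0,0],[0,0,0]], "rotation": [[0,0,0],[0,0,0],[0,0,0],[0,0,0],[0,0,0]], "grip": [5,5,5,5,5]}}

```text
time: 7.42
eef_pos: [0.5506, -0.0645, 0.0588]
tcp_rot: [0.001, 1.0, 0.002, 0.001]
contact_force: [-1.6, 9.6, 7.7]
opening: 0.153
```

Request:
{"fn": "send_rows", "kwargs": {"translation": [[0,0,0],[0,0,0],[0,0,0],[0,0,0],[0,0,0]], "rotation": [[0,0,0],[0,0,0],[0,0,0],[0,0,0],[0,0,0]], "grip": [5,5,5,5,5]}}

```text
time: 8.05
eef_pos: [0.5506, -0.0645, 0.0588]
tcp_rot: [0.001, 1.0, 0.002, 0.001]
contact_force: [-1.8, 8.5, 6.2]
opening: 0.156
```

Request:
{"fn": "send_rows", "kwargs": {"translation": [[0,0,0],[0,0,0],[0,0,0],[0,0,0]], "rotation": [[0,0,0],[0,0,0],[0,0,0],[0,0,0]], "grip": [5,5,5,5]}}

```text
time: 8.55
eef_pos: [0.5506, -0.0645, 0.0587]
tcp_rot: [0.001, 1.0, 0.002, 0.001]
contact_force: [-1.3, 8.9, 7.4]
opening: 0.157
```

```bash
python3 - <<'E'
from h import *
X=cam("top"); s=ctrl.get_state(); print(s["time"],s["eef_pos"],s["contact_force"],s["opening"])
h=cv2.cvtColor(X[0],cv2.COLOR_BGR2HSV)
n,l,st,ce=cv2.connectedComponentsWithStats(cv2.inRange(h,(0,140,60),(4,255,255)))
for i in range(1,n):
  if st[i,4]>15: print(st[i],ce[i].round(1),onz(X,ce[i],.052)[0].round(4))
E
```

```text
8.6 [ 0.55058023 -0.0645209   0.05873624] [-1.36302133  8.992838    7.37259432] 0.1569712193176742
[260 123  13  14 132] [265.9 129.7] [ 0.7708 -0.0643  0.052 ]
[156 231   2  24  30] [156.4 242.3] [0.5511 0.1352 0.052 ]
```

Request:
{"fn": "send_rows", "kwargs": {"translation": [[0,0.2,0],[0,0.2,0],[0,0.2,0],[0,0.2,0],[0,0.2,0]], "rotation": [[0,0,0],[0,0,0],[0,0,0],[0,0,0],[0,0,0]], "grip": [5,5,5,5,5]}}

```text
time: 9.22
eef_pos: [0.5506, -0.0355, 0.0587]
tcp_rot: [0.001, 1.0, 0.001, 0.001]
contact_force: [-1.3, 4.7, 5.7]
opening: 0.159
```

Request:
{"fn": "send_rows", "kwargs": {"translation": [[0,0.2,0],[0,0.2,0],[0,0.2,0],[0,0.04,0],[0,0,0]], "rotation": [[0,0,0],[0,0,0],[0,0,0],[0,0,0],[0,0,0]], "grip": [5,5,5,5,5]}}

```text
time: 9.85
eef_pos: [0.5507, -0.0173, 0.0588]
tcp_rot: [0.0, 1.0, -0.0, 0.001]
contact_force: [-1.7, 2.1, 5.5]
opening: 0.155
```

```bash
python3 - <<'E'
from h import *
X=cam("top"); s=ctrl.get_state(); print(s["time"],s["eef_pos"],s["contact_force"],s["opening"])
h=cv2.cvtColor(X[0],cv2.COLOR_BGR2HSV)
n,l,st,ce=cv2.connectedComponentsWithStats(cv2.inRange(h,(0,140,60),(4,255,255)))
for i in range(1,n):
  if st[i,4]>15: print(st[i],ce[i].round(1),onz(X,ce[i],.052)[0].round(4))
L=np.load("top0.npz");h=cv2.cvtColor(L['i'],cv2.COLOR_BGR2HSV)[225:260,120:145]
m=cv2.inRange(h,(0,100,40),(6,255,255));print("start",np.argwhere(m).mean(0)[::-1]+[120,225],m.sum()/255)
h=cv2.cvtColor(X[0],cv2.COLOR_BGR2HSV)[225:260,120:145]
m=cv2.inRange(h,(0,100,40),(6,255,255));print("now",np.argwhere(m).mean(0)[::-1]+[120,225],m.sum()/255)
E
```

```text
9.9 [ 0.550655   -0.01732364  0.05876256] [-2.08488479  1.72203881  6.50281109] 0.15694408220997902
[260 123  13  14 133] [265.9 129.8] [ 0.7707 -0.0644  0.052 ]
start [131.47058824 241.14705882] 34.0
now [131.45454545 241.21212121] 33.0
```

The slide is home: the pointer matches its starting pixel. Now I'll release, lift and go to the blue counter.

Request:
{"fn": "send_rows", "kwargs": {"translation": [[0,0,0],[0,0,0],[0,0,0],[0,0,-0.5],[0,0,-1]], "rotation": [[0,0,0],[0,0,0],[0,0,0],[0,0,0],[0,0,0]], "grip": [20,40,50,50,50]}}

```text
time: 10.52
eef_pos: [0.5489, -0.0173, 0.1021]
tcp_rot: [0.0, 1.0, 0.0, -0.001]
contact_force: [0.4, -0.5, 1.1]
opening: 0.582
```

Request:
{"fn": "send_rows", "kwargs": {"translation": [[0,0,-1],[0,0,-1],[0,0,-1],[0,0,0],[0,0,0]], "rotation": [[0,0,0],[0,0,0],[0,0,0],[0,0,0],[0,0,0]], "grip": [50,50,50,50,50]}}

```text
time: 11.15
eef_pos: [0.5494, -0.0173, 0.1919]
tcp_rot: [0.0, 1.0, 0.0, -0.0]
contact_force: [0.2, -0.7, -0.5]
opening: 0.585
```

Request:
{"fn": "send_rows", "kwargs": {"translation": [[0.43,-0.98,0],[0.43,-0.98,0],[0.43,-0.98,0],[0.43,-0.98,0],[0.43,-0.98,0]], "rotation": [[0,0,0],[0,0,0],[0,0,0],[0,0,0],[0,0,0]], "grip": [0,0,0,0,0]}}

```text
time: 11.78
eef_pos: [0.4838, -0.1647, 0.1904]
tcp_rot: [0.0, 1.0, 0.001, -0.002]
contact_force: [-0.5, -0.3, 0.1]
opening: -0.004
```

Request:
{"fn": "send_rows", "kwargs": {"translation": [[0.43,-0.98,0],[0.43,-0.98,0],[0.43,-0.98,0],[0.43,-0.98,0],[0.43,-0.98,0]], "rotation": [[0,0,0],[0,0,0],[0,0,0],[0,0,0],[0,0,0]], "grip": [0,0,0,0,0]}}

```text
time: 12.4
eef_pos: [0.4193, -0.3114, 0.1903]
tcp_rot: [0.001, 1.0, 0.001, -0.001]
contact_force: [0.5, -0.2, -0.6]
opening: 0.0
```

Request:
{"fn": "send_rows", "kwargs": {"translation": [[0.43,-0.98,0],[0,0,0],[0,0,0],[0,0,0],[0,0,0]], "rotation": [[0,0,0],[0,0,1],[0,0,1],[0,0,1],[0,0,1]], "grip": [0,0,0,0,0]}}

```text
time: 13.02
eef_pos: [0.4069, -0.3399, 0.1902]
tcp_rot: [0.176, 0.984, 0.001, -0.001]
contact_force: [0.2, 0.4, -0.1]
opening: 0.003
```

Request:
{"fn": "send_rows", "kwargs": {"translation": [[0,0,0],[0,0,0],[0,0,0],[0,0,0],[0,0,0]], "rotation": [[0,0,1],[0,0,1],[0,0,1],[0,0,1],[0,0,1]], "grip": [0,0,0,0,0]}}

```text
time: 13.65
eef_pos: [0.4069, -0.3398, 0.1902]
tcp_rot: [0.384, 0.923, 0.001, -0.002]
contact_force: [0.0, 0.3, -0.5]
opening: -0.001
```

Request:
{"fn": "send_rows", "kwargs": {"translation": [[0,0,0],[0,0,0]], "rotation": [[0,0,0.3],[0,0,0]], "grip": [0,0]}}

```text
time: 13.9
eef_pos: [0.4073, -0.3403, 0.1913]
tcp_rot: [0.395, 0.919, 0.0, -0.001]
contact_force: [0.4, -0.4, 0.1]
opening: -0.0
```

```bash
python3 - <<'E'
from h import *
T=cam("top");C=cam("wrist"); s=ctrl.get_state(); print(s["eef_pos"],s["qpos"].round(2),R.from_quat(s["tcp_rot"]).as_matrix().round(3),s["contact_force"])
np.savez("w3.npz",i=C[0],K=C[1],R=C[2],p=C[3])
cv2.imwrite("pics/w3.png",cv2.convertScaleAbs(C[0],alpha=1.3))
h=cv2.cvtColor(T[0],cv2.COLOR_BGR2HSV)[225:260,120:145]
m=cv2.inRange(h,(0,100,40),(6,255,255));print("ptr",np.argwhere(m).mean(0)[::-1]+[120,225])
print(proj(C,[[.4388,-.3727,.086],[.4388,-.3727,.05],[.4586,-.3539,.065],[.4195,-.3905,.065]]))
E
```

```text
[ 0.40750351 -0.34046427  0.19181834] [-0.89  0.01  1.97 -0.    1.17 -1.65] [[-0.688  0.725 -0.001]
 [ 0.725  0.688  0.001]
 [ 0.001  0.    -1.   ]] [-0.2450491   0.89346498 -0.57617695]
ptr [131.47058824 241.14705882]
[[288.42335312 258.07731673]
 [288.39160173 241.64160544]
 [319.34823151 248.0233215 ]
 [258.64216458 247.60679324]]
```

View pics/w3.png

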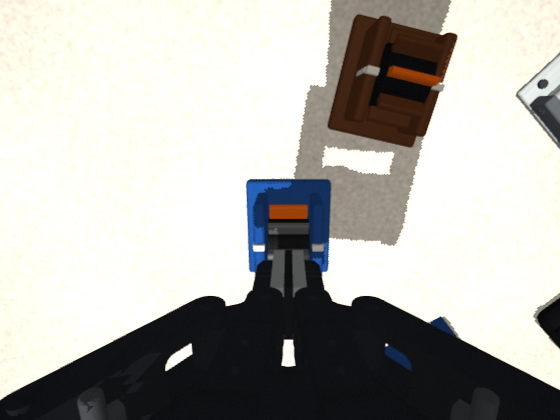

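The wrist view shows the blue counter centred, with white marks at (259,248) and (318,248). The orange ridge is at (288,212), which is the robot's side since image-up points towards the robot, and grey ridges follow below it. I'll work out the wheel angle.

```bash
python3 - <<'E'
from h import *
d=np.load("w3.npz");C=(d['i'],d['K'],d['R'],d['p'])
h=cv2.cvtColor(C[0],cv2.COLOR_BGR2HSV)[190:240,260:320]
m=cv2.inRange(h,(5,150,80),(18,255,255));p=np.argwhere(m);print("orange rows",p.min(0)+[190,260],p.max(0)+[190,260],p.mean(0)+[190,260])
x=np.array([.687,-.727,0]);o=np.array([.4388,-.3727,.05]);z=np.array([0,0,1])
for a in np.arange(-1.7,-.8,.1):
  r=np.sin(a)*x+np.cos(a)*z;t=np.cos(a)*x-np.sin(a)*z
  print(round(a,1),[proj(C,o+rr*r+k*t)[0,1].round(1) for rr,k in((.036,0),(.034,-.003),(.034,.003),(.024,.003))])
print("gray profile",C[0][200:262,288].mean(1).round().astype(int))
E
```

```text
orange rows [205 269] [218 307] [211.48669202 288.21673004]
-1.7 [np.float64(203.1), np.float64(204.8), np.float64(205.8), np.float64(216.7)]
-1.6 [np.float64(203.9), np.float64(205.2), np.float64(206.8), np.float64(217.6)]
-1.5 [np.float64(205.0), np.float64(206.0), np.float64(208.3), np.float64(218.8)]
-1.4 [np.float64(206.6), np.float64(207.1), np.float64(210.1), np.float64(220.3)]
-1.3 [np.float64(208.6), np.float64(208.7), np.float64(212.3), np.float64(221.9)]
-1.2 [np.float64(210.9), np.float64(210.6), np.float64(214.9), np.float64(223.9)]
-1.1 [np.float64(213.7), np.float64(212.9), np.float64(217.8), np.float64(226.0)]
-1.0 [np.float64(216.8), np.float64(215.6), np.float64(221.1), np.float64(228.3)]
-0.9 [np.float64(220.2), np.float64(218.6), np.float64(224.6), np.float64(230.8)]
gray profile [42 41 40 40 47 55 59 63 63 59 59 59 59 58 58 59 58 59 52  6  7  8 19 44
 46 50 56 49 46 43 42 42 42 39 22  9  8 10 12 12 13 12 14 11 13 13 12 12
 17 29 16 10 11 11 11 11 10 12 10 12 11 10]
```

Orange spans rows 205–218, so the angle is about -1.5 rad. The next ridge, A, stands at -0.72 and matches the grey rows 222–234. I'll come down behind A, push it just past the top while rising, then push the orange ridge itself.

Request:
{"fn": "send_rows", "kwargs": {"translation": [[0,0,1],[0,0,1],[0,0,1],[0,0,1],[0,0,0.12]], "rotation": [[0,0,0],[0,0,0],[0,0,0],[0,0,0],[0,0,0]], "grip": [0,0,0,0,0]}}

```text
time: 14.62
eef_pos: [0.4064, -0.3391, 0.0663]
tcp_rot: [0.395, 0.919, 0.001, -0.002]
contact_force: [-0.7, -0.9, 0.8]
opening: -0.001
```

Request:
{"fn": "send_rows", "kwargs": {"translation": [[0,0,0],[0,0,0]], "rotation": [[0,0,0],[0,0,0]], "grip": [0,0]}}

```text
time: 14.88
eef_pos: [0.4085, -0.3417, 0.0704]
tcp_rot: [0.395, 0.919, -0.001, 0.001]
contact_force: [1.2, -0.3, 0.6]
opening: -0.005
```

Request:
{"fn": "send_rows", "kwargs": {"translation": [[-0.22,0,0.05],[-0.17,0,-0.05],[-0.15,0,-0.07],[-0.12,0,-0.08],[-0.11,0,-0.08]], "rotation": [[0,0,0],[0,0,0],[0,0,0],[0,0,0],[0,0,0]], "grip": [0,0,0,0,0]}}

```text
time: 15.5
eef_pos: [0.4236, -0.3573, 0.0759]
tcp_rot: [0.395, 0.919, 0.0, -0.0]
contact_force: [-0.9, 1.3, -1.6]
opening: 0.002
```

Request:
{"fn": "send_rows", "kwargs": {"translation": [[-0.12,0,-0.07],[-0.1,0,-0.04],[-0.1,0,0],[-0.1,0,0],[0,0,0]], "rotation": [[0,0,0],[0,0,0],[0,0,0],[0,0,0],[0,0,0]], "grip": [0,0,0,0,0]}}

```text
time: 16.12
eef_pos: [0.4322, -0.3667, 0.0789]
tcp_rot: [0.395, 0.919, 0.0, -0.0]
contact_force: [-0.6, 2.6, 0.4]
opening: 0.001
```

```bash
cat >> h.py <<'E'
X=np.array([.687,-.727,0]);O=np.array([.4388,-.3727,.05]);Z=np.array([0,0,1.])
def wheel():
    C=cam("wrist");T=cam("top");s=ctrl.get_state();p=s["eef_pos"]-O
    print("t",s["time"],"ctr x",p@X,"y",p@np.array([.727,.687,0]),"z",s["eef_pos"][2],"F",s["contact_force"].round(1))
    for n,c in(("w",C),("t",T)):
        uv=proj(c,O+.03*Z)[0]; m=cv2.inRange(cv2.cvtColor(c[0],cv2.COLOR_BGR2HSV),(5,150,70),(18,255,255))
        k,l,st,ce=cv2.connectedComponentsWithStats(m)
        for i in range(1,k):
            if st[i,4]>8 and np.linalg.norm(ce[i]-uv)<70: print(n,"orange",st[i],ce[i].round(1))
        print(n,"crest at angle",[(a,proj(c,O+.036*(np.sin(a)*X+np.cos(a)*Z))[0].round(1).tolist()) for a in(-1.2,-.9,-.7,-.5,-.2,0,.2)])
    return C,T
E
python3 - <<'E'
from h import *
C,T=wheel()
cv2.imwrite("pics/w4.png",cv2.convertScaleAbs(C[0],alpha=1.3))
E
```

```text
t 16.225 ctr x -0.00891946295481963 y -0.0005873765344877811 z 0.07893814160653878 F [-1.3  2.1 -0.4]
w orange [ 252  239   74   17 1051] [288.2 246. ]
w crest at angle [(-1.2, [288.9, 205.9]), (-0.9, [289.0, 222.0]), (-0.7, [289.0, 235.7]), (-0.5, [288.9, 250.9]), (-0.2, [288.9, 274.5]), (0, [288.9, 289.3]), (0.2, [288.8, 302.0])]
t crest at angle [(-1.2, [415.5, 323.6]), (-0.9, [419.1, 322.3]), (-0.7, [421.9, 320.9]), (-0.5, [425.0, 318.9]), (-0.2, [429.8, 315.4]), (0, [432.8, 312.8]), (0.2, [435.7, 310.0])]
```

The orange ridge is at about -0.6 rad, as planned. I'll lift, step back behind it and push it to the top.

Request:
{"fn": "send_rows", "kwargs": {"translation": [[0,0,-0.4],[0,0,-0.5],[0.6,0,0],[0.6,0,0],[0,0,0]], "rotation": [[0,0,0],[0,0,0],[0,0,0],[0,0,0],[0,0,0]], "grip": [0,0,0,0,0]}}

```text
time: 16.85
eef_pos: [0.4077, -0.3406, 0.1074]
tcp_rot: [0.395, 0.919, -0.001, 0.001]
contact_force: [-0.0, -0.1, -0.5]
opening: 0.002
```

Request:
{"fn": "send_rows", "kwargs": {"translation": [[0,0,0.5],[0,0,0.5],[0,0,0],[0,0,0]], "rotation": [[0,0,0],[0,0,0],[0,0,0],[0,0,0]], "grip": [0,0,0,0]}}

```text
time: 17.35
eef_pos: [0.4075, -0.3405, 0.0754]
tcp_rot: [0.395, 0.919, 0.0, -0.0]
contact_force: [-1.2, 0.5, 0.4]
opening: -0.002
```

```bash
python3 - <<'E'
from h import *
C,T=wheel()
E
```

```text
t 17.45 ctr x -0.04451422264108078 y -0.0006603986004780474 z 0.07616416700477867 F [ 1.1 -0.1  0.7]
w crest at angle [(-1.2, [288.8, 274.3]), (-0.9, [288.9, 292.8]), (-0.7, [288.9, 307.4]), (-0.5, [288.8, 323.0]), (-0.2, [288.8, 346.0]), (0, [288.8, 359.5]), (0.2, [288.8, 370.6])]
t crest at angle [(-1.2, [415.5, 323.6]), (-0.9, [419.1, 322.3]), (-0.7, [421.9, 320.9]), (-0.5, [425.0, 318.9]), (-0.2, [429.8, 315.4]), (0, [432.8, 312.8]), (0.2, [435.7, 310.0])]
```

Request:
{"fn": "send_rows", "kwargs": {"translation": [[-0.1,0,0.1],[-0.25,0,0],[-0.2,0,-0.03],[-0.15,0,-0.07],[-0.15,0,-0.07]], "rotation": [[0,0,0],[0,0,0],[0,0,0],[0,0,0],[0,0,0]], "grip": [0,0,0,0,0]}}

```text
time: 18.08
eef_pos: [0.4251, -0.3589, 0.0777]
tcp_rot: [0.395, 0.919, 0.0, -0.0]
contact_force: [-1.8, 1.9, -1.5]
opening: 0.003
```

Request:
{"fn": "send_rows", "kwargs": {"translation": [[-0.13,0,-0.05],[0,0,0],[0,0,0]], "rotation": [[0,0,0],[0,0,0],[0,0,0]], "grip": [0,0,0]}}

```text
time: 18.45
eef_pos: [0.428, -0.3622, 0.0797]
tcp_rot: [0.395, 0.919, -0.0, 0.001]
contact_force: [-0.7, -0.2, -0.0]
opening: 0.0
```

```bash
python3 - <<'E'
from h import *
C,T=wheel()
E
```

```text
t 18.55 ctr x -0.015090084827742666 y -0.0006527570801922841 z 0.07982338119531404 F [-0.2  0.7 -0.4]
w crest at angle [(-1.2, [288.9, 217.2]), (-0.9, [288.9, 233.6]), (-0.7, [288.9, 247.3]), (-0.5, [288.9, 262.5]), (-0.2, [288.9, 285.8]), (0, [288.9, 300.1]), (0.2, [288.8, 312.5])]
t crest at angle [(-1.2, [415.5, 323.6]), (-0.9, [419.1, 322.3]), (-0.7, [421.9, 320.9]), (-0.5, [425.0, 318.9]), (-0.2, [429.8, 315.4]), (0, [432.8, 312.8]), (0.2, [435.7, 310.0])]
```

Now I'll back off, lift and look.

Request:
{"fn": "send_rows", "kwargs": {"translation": [[0.1,0,0],[0,0,-0.8],[0.5,0,-1],[0.5,0,-1],[0.5,0,-1]], "rotation": [[0,0,0],[0,0,0],[0,0,0],[0,0,0],[0,0,0]], "grip": [0,0,0,0,0]}}

```text
time: 19.18
eef_pos: [0.3944, -0.3267, 0.1948]
tcp_rot: [0.395, 0.919, -0.0, 0.001]
contact_force: [0.1, -0.6, 0.3]
opening: 0.003
```

Request:
{"fn": "send_rows", "kwargs": {"translation": [[0,0,0],[0,0,0]], "rotation": [[0,0,0],[0,0,0]], "grip": [0,0]}}

```text
time: 19.42
eef_pos: [0.3946, -0.3269, 0.193]
tcp_rot: [0.395, 0.919, -0.0, -0.0]
contact_force: [0.2, 0.4, -0.8]
opening: 0.001
```

```bash
python3 - <<'E'
from h import *
C,T=wheel()
a=cv2.resize(C[0][150:370,190:390],(500,550));b=cv2.resize(T[0][265:365,380:470],(290,322));c=np.zeros((550,290,3),np.uint8);c[:322]=b
cv2.imwrite("pics/v5.png",cv2.convertScaleAbs(np.hstack([a,c]),alpha=1.5))
E
```

```text
t 19.525 ctr x -0.06407168858073473 y -0.0006713144230873807 z 0.19204051782012094 F [-1.   0.4 -1.1]
w crest at angle [(-1.2, [288.5, 230.5]), (-0.9, [288.5, 240.2]), (-0.7, [288.5, 248.0]), (-0.5, [288.5, 256.4]), (-0.2, [288.5, 269.4]), (0, [288.5, 277.5]), (0.2, [288.5, 284.7])]
t orange [425 305  14  15  75] [431.8 312.1]
t crest at angle [(-1.2, [415.5, 323.6]), (-0.9, [419.1, 322.3]), (-0.7, [421.9, 320.9]), (-0.5, [425.0, 318.9]), (-0.2, [429.8, 315.4]), (0, [432.8, 312.8]), (0.2, [435.7, 310.0])]
```

View pics/v5.png

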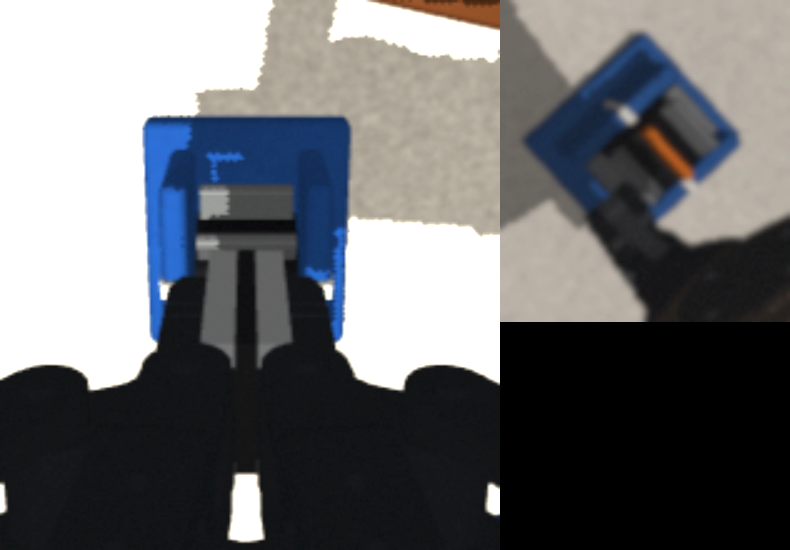

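From the top view, the orange ridge at (431.8,312.1) is in line with the white marks, against (432.8,312.8) predicted for angle 0. I'll check the loose things and the pointer, then hand in.

```bash
python3 - <<'E'
from h import *
T=cam("top");a=np.load("top0.npz")['i'];b=T[0]
d=cv2.absdiff(a,b).max(2)
for n,(x0,y0,x1,y1) in dict(mouse=(330,105,375,170),carton=(398,160,465,220),motor=(252,115,282,145),fin=(220,225,255,265),ptr=(120,225,145,260)).items(): print(n,"max/mean diff",d[y0:y1,x0:x1].max(),d[y0:y1,x0:x1].mean().round(1))
s=ctrl.get_state();print(s["time"],s["contact_force"],np.abs(s["dq"]).max())
ticket.sign_off()
E
```

```text
mouse max/mean diff 6 3.1
carton max/mean diff 6 4.1
motor max/mean diff 6 4.4
fin max/mean diff 6 3.6
ptr max/mean diff 6 4.3
19.575 [0.09295014 0.39252985 0.56985296] 0.0029522222129334855
the job is handed in; nothing more can be done
```

The proof pull and the tally are both done, and I handed the job in at about 19.6 s of the 64 s allowed; sign-off gave no verdict.

- **Pull:** I gripped the orange fin and drew it out about 47 mm. The red pointer came within about 1 mm of the green clip's centre, and I held it there for about 2.5 s.
- **Return:** I eased the slide home at about 48 mm/s and then let go. The top camera afterwards showed the pointer and fin exactly where they started.
- **Wheel:** I rolled the blue counter's wheel away from the robot in two pushes. The orange ridge went from about -1.5 rad to -0.6 rad, then to the top. The final top view puts it about 0.01 rad from upright, in line with the white marks. The wrist camera could not confirm this because the fingers hid the ridge.
- **Left alone:** The top-camera picture around the carton, mouse and spare motor is unchanged from the start, and I never touched the brown look-alike.
- **Let go:** The arm ended still and clear, with force readings no higher than sensor noise.

No check failed or disagreed with another.

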